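# Pack two circuit breakers tight into the corner of a parts tray

### The job

Pack the two black circuit breakers upright in the steel tray, toggles up, their length along the tray's length. First bring the wide double one to the tray's far left corner (as seen from the robot) and push it fully home against the far wall and the left wall; then lift the narrow single one out of its wooden stand, stand it upright on the bare bench and let go, so as to take it again by its two ends, and pack it in the tray tight against the double's side and the far wall. Push gently: do not shove the tray along the bench, and leave the screwdriver, the blue box and the wall switch alone.

Things in the scene. Friction and masses are not known exactly. Their poses are not given: they have to be found in the camera images.
- tray: open steel tray, loose on the bench (2.2 kg; slides if pushed with more than about 10 to 16 N, its friction varying). Inside 166 mm (its x) by 86 mm (its y), walls 6 mm thick, floor 6 mm thick, rim 50 mm above the bench. Origin: centre of its underside. Its x points roughly away from the robot (far wall, inner face at x = +83 mm), its y to the left (left wall, inner face at y = +43 mm); yaw within 0.35 rad. Stands at the left, in the middle or at the right of the bench
- double_center (a point): centre (half-way up) of the wide black two-pole circuit breaker: a plain block 68 mm long (x) by 50 mm wide (y) by 58 mm high (z), with two linked toggles standing 12 mm above its top; 0.18 to 0.36 kg. Stands upright on the bench. Either end may face the far wall. Fully home, this point is at x = 49, y = 18, z = 35 mm in the tray's frame
- single_center (a point): centre (half-way up) of the narrow black one-pole circuit breaker: a plain block 68 mm long (x) by 26 mm wide (y) by 58 mm high (z), with one toggle standing 11 mm above its top; 0.10 to 0.20 kg. Stands upright in the wooden stand. Either end may face the far wall. Packed home, this point is at x = 49, y = -20, z = 35 mm in the tray's frame; 10 mm then stays free between it and the right wall
- stand: wooden stand, fixed to the bench. Base 120 mm (its x) by 62 mm (its y), 8 mm thick; the single breaker stands on it, its length along the stand's x. Two cheeks (12 mm thick, 36 mm wide, inner faces 74 mm apart) rise to 66 mm above the bench, level with the breaker's top, and cover its ends; its two flat sides (across y, 26 mm apart) are free. Origin: centre of its underside
- screwdriver_grip (a point): handle of a screwdriver lying at the far edge of the work; leave it alone
- device_box_center (a point): centre of an open blue plastic wall box, 95 x 57 x 62 mm, standing at the far edge of the work; leave it alone
- wall_switch_center (a point): centre of a white wall switch, 105 x 34 x 40 mm, lying at the far edge of the work; leave it alone
Mind the look-alikes: they are no part of the job. What is shaped like the part that bears double_center but red or yellow is not meant.

How it is judged:
By the outcome, as a careful person would: the job done as asked, in the order asked, and still so for the second after the job is handed in, with the robot touching nothing.
It also fails if it takes over 72 s, if anything falls off the work surface, if the arm or the gripper's body presses on something with over 40 N, if the wrist force passes 120 N, or if a joint passes its speed limit or range.

### The arm

A 6-joint arm with a two-finger parallel gripper is mounted at the origin on the work surface. World frame = base frame: x ahead of the robot, y to its left, z up, the work surface at z = 0. Lengths are in m, angles in degrees, forces in N, time in s.
With the tool pointing down it reaches from about 0.375 to 0.9 m from the base axis. Payload 3.1 kg.
Tool frame: the origin (TCP) lies at the very end of the fingers, on their centre line; the grasp point (between the pads) lies 19 mm behind it (grip_point_offset is the distance from the TCP to the grasp point, in m); y points along the fingers, x is the direction in which the jaws open and shut, and the axes are right-handed (so a half turn about y gives the same grasp; the last joint's range is limited). The gripper opens to 87 mm and grips with 3 to 60 N. Pads are 19 mm wide; open, the fingers measure 117 mm over their backs; the gripper's body (75 mm by 190 mm) begins 51 mm behind the grasp point.
Start: joints at [-76.289, 30.224, 82.088, -0, 67.689, -10.227], TCP at [0.254, -0.571, 0.193] pointing down, gripper open.
Joint ranges: [-176.69, 176.69], [-43.24, 126.21], [12.49, 139.97], [-82, 262], [0, 151.66], [-163.58, 163.58]. Speed limits (degrees/s): [159.86, 159.86, 180, 180, 180, 180].

### API

Orientations are given as a 3x3 rotation matrix whose columns are the frame's x, y, z axes.
In Python, from rig import * gives the robot as it stands.
- The arm moves only by the tool send_rows, never from a script. Its argument "moves" is text: rows parted by semicolons, each of 5 numbers parted by spaces: the finger opening in mm, from 0 to 87, then the shift along the tool's x, y, z in mm, then the turn about the tool's y in degrees. In form: fingers dx dy dz yaw; .... A call has 1 to 20 rows; each row shifts and turns the commanded pose from where the row before left it, along the tool's axes as they then stand; what a row does not reach is not made up. A row lasts 1/12 s, in which the tool goes at most 41.7 mm and 7.16 degrees, less where a joint would pass 70% of its speed; a pose out of reach is approached as far as the arm can. A call is refused whole if a number of a shift passes 41.7 or a number of a turn 7.16, either way. A call with a gripper value outside its range is refused whole. The fingers move at their own pace and stop on an object; the grip force is fixed at half the most. Time passes only in rows, so rows that do not move let the fingers close. It gives the time, the measured TCP pose, the force and the opening at its end, in the units of the state.
- read_state(): the state, without advancing time (a new reading comes with each control period).
- capture(name): name is "scene" or "top"; returns a dict with "image" (480x640x3 uint8, blue, green, red), "z_map" (480x640 float32, m along the optical axis (not along the pixel's ray), 0 where there is no reading), "mtx" (3x3 intrinsics, pixels), "origin" and "rotation" of the camera in the world. Camera axes: x right, y up, looking along -z (the intrinsics and any distortion apply to the point x, -y, -z); pixel columns grow to the right and rows downward; lengths in m; the calibration is good to about 2 mm. A picture is of the moment at which its call begins.
- hand_in(): hands the job in, once; it reports no verdict.
Trained networks look in a picture, given as the dict that the camera call returned (one of the last four; its "shot" number tells which), for a name from the list of things; names that differ only in an ending like _2 or _b are one class to them, and where a whole thing is asked for, a point or a joint stands for the part that bears it (a point fixed in the world has none). Each returns a list of dicts, best first, with "p" (0 to 1); they miss things now and then, are a little off and sometimes report something else, mostly with a low value. They report only what shows in the picture. A call takes as long as a camera call. They do not tell look-alikes from the thing itself.
- search_frame(picture, name): "bbox" ([left, top, right, bottom] in pixels, round what is visible of it).
- masks_of(picture, name): "region" (480x640 bool, what is visible of it) and "bbox" ([left, top, right, bottom] in pixels, round what is visible of it).
- mark_of(picture, name): "pixel" ([row, column] in pixels: a listed point, or the origin of a listed thing).
The state is a dict: "time_s": time; "joint_positions": joint angles; "qvel": joint speeds; "tau": joint torques, N m; "position": TCP position; "tcp_rot": TCP orientation; "force": force on the tool from outside, world axes, zero at the start; "moment": the same for the moment, N m; "opening": opening from 0.0 (shut) to 1.0 (fully open).
Only numpy, scipy, OpenCV 4.12 (cv2) and the standard library are available. Lean on these libraries where they do the work, as an engineer would, in place of code of your own. Each camera call takes 0.05 s, during which the arm holds its last target. There are 200 camera calls.

## Working session

There is one attempt and no reset: what is moved stays moved. The work goes in short steps, Python scripts to look and compute and a tool call to move; the robot and the scene stay as the last step left them, time stands still between calls to the robot, and variables do not carry over. Pictures are saved under pics/ and viewed, about 8 in all and at most 12, crops included, and the job is handed in when it is done.

Besides the shell and the picture viewer there is one more tool, called after "Request:" as a command line: name --argument value ..., lists and objects as JSON in quotes. send_rows: Moves the arm, as the interface text tells. Its arguments: {"type":"object","properties":{"moves":{"type":"string"}},"required":["moves"]}

```bash
mkdir -p pics; ls
cat > h.py <<'E'
from rig import *
import numpy as np, cv2
def pts(c):
    z=c["z_map"]; v,u=np.mgrid[0:480,0:640]; K=c["mtx"]
    x=(u-K[0,2])/K[0,0]*z; y=(v-K[1,2])/K[1,1]*z
    P=np.stack([x,-y,-z],-1)@np.array(c["rotation"]).T+np.array(c["origin"])
    P[z==0]=np.nan
    return P
E
python3 - <<'E'
from h import *
s=read_state(); print(s)
a=capture("scene"); b=capture("top")
for n,c in (("scene",a),("top",b)):
    print(n,c["origin"],np.round(c["rotation"],3).tolist(),c["mtx"].tolist(),[k for k in c])
    cv2.imwrite(f"pics/{n}0.png",c["image"]); P=pts(c)
    for t in ["tray","double_center","single_center","stand","screwdriver_grip","device_box_center","wall_switch_center"]:
        for m in masks_of(c,t)[:4]:
            q=P[m["region"]]; q=q[~np.isnan(q[:,0])]
            print(t,round(m["p"],2),m["bbox"],np.round(np.median(q,0),3) if len(q) else None, np.round(np.percentile(q[:,2],95),3) if len(q) else None)
E
```

```text
pics
{'time_s': 0.0, 'joint_positions': array([-7.62886550e+01,  3.02816929e+01,  8.21567279e+01, -1.49847452e-03,
        6.76878287e+01, -1.02277972e+01]), 'qvel': array([ 0.05264709, -0.02391373, -0.04437809,  0.01400945, -0.03861165,
       -0.01666599]), 'tau': array([-1.89152120e-04, -4.40044320e+01, -1.76590133e+01,  6.33050082e-02,
        5.81241434e-02, -1.53144997e-04]), 'position': array([ 0.25342613, -0.57044198,  0.19194056]), 'tcp_rot': array([[ 4.05774580e-01, -5.45794965e-04,  9.13973026e-01],
       [-9.13970606e-01,  2.13493954e-03,  4.05774781e-01],
       [-2.17274699e-03, -9.99997572e-01,  3.67463642e-04]]), 'force': array([0.47410643, 0.41467364, 0.33847959]), 'moment': array([ 0.01870081, -0.0050103 , -0.04456905]), 'opening': 1.000064471744234}
scene [1.36082644 0.24777965 0.76541432] [[-0.312, -0.623, 0.717], [0.95, -0.205, 0.235], [0.001, 0.755, 0.656]] [[531.6920143131701, 0.0, 317.60418564337436], [0.0, 531.6920143131701, 247.55406244394177], [0.0, 0.0, 1.0]] ['image', 'z_map', 'mtx', 'origin', 'rotation', 'shot']
tray 0.65 [427.2, 229.4, 485.0, 315.0] [0
[... 975 characters left out ...]
n', 'rotation', 'shot']
tray 0.94 [133.3, 209.9, 207.3, 324.4] [0.527 0.277 0.006] 0.049
double_center 0.85 [337.1, 324.6, 387.8, 383.4] [ 0.381 -0.042  0.057] 0.067
double_center 0.65 [278.4, 188.6, 331.6, 233.1] [0.61  0.04  0.057] 0.067
double_center 0.65 [266.9, 328.0, 313.7, 380.0] [0.388 0.071 0.057] 0.068
double_center 0.57 [309.0, 259.8, 345.5, 309.2] [0.488 0.009 0.057] 0.067
single_center 0.6 [497.5, 256.9, 538.4, 303.7] [ 0.486 -0.285  0.064] 0.067
screwdriver_grip 0.64 [225.2, 93.0, 259.0, 206.1] [0.761 0.144 0.021] 0.025
device_box_center 0.78 [308.1, 84.1, 367.7, 161.6] [ 0.765 -0.013  0.02 ] 0.061
wall_switch_center 0.91 [444.7, 98.8, 469.4, 160.5] [ 0.744 -0.213  0.026] 0.033
```

View pics/top0.png

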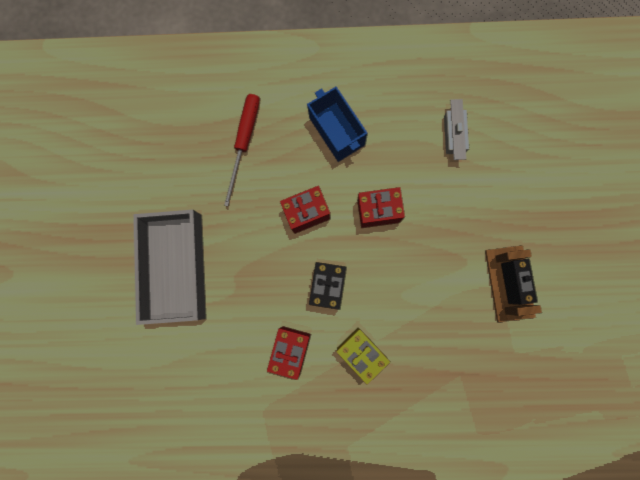

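View pics/scene0.png

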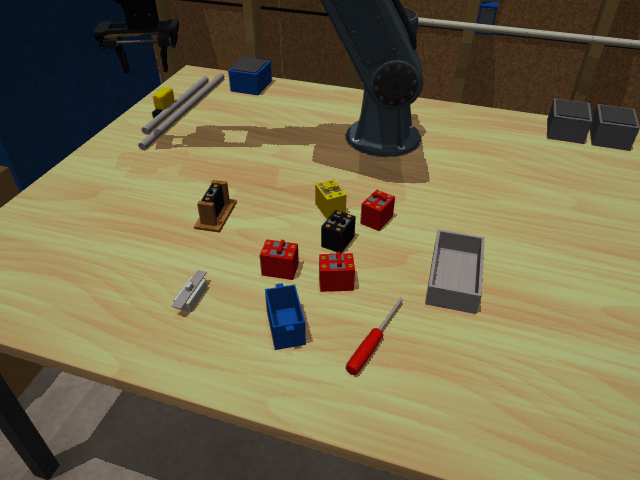

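The top view shows the black double at about pixel (327,285). The stand with the single is at (512,284) and the tray at (169,268), with red and yellow look-alikes around the double. Next I'll measure poses from both views.

```bash
cat >> h.py <<'E'
def rect(c,xy,r,z0,z1,label,dark=False,P=None):
    P=pts(c); g=(np.hypot(P[...,0]-xy[0],P[...,1]-xy[1])<r)&(P[...,2]>z0)&(P[...,2]<z1)
    if dark: g&=c["image"].max(-1)<dark
    g=cv2.morphologyEx(g.astype(np.uint8),cv2.MORPH_OPEN,np.ones((2,2)))>0
    q=P[g]
    if len(q)<8: print(label,"few",len(q)); return
    (cx,cy),(w,h),a=cv2.minAreaRect((q[:,:2]*1000).astype(np.float32))
    if w<h: w,h,a=h,w,a+90
    a=(a+90)%180-90
    print(label,"c",round(cx,1),round(cy,1),"size",round(w,1),round(h,1),"long axis deg",round(a,1),"z",np.round(np.median(q[:,2])*1000,1),"n",len(q))
E
python3 - <<'E'
from h import *
for n in ("top","scene"):
    c=capture(n)
    rect(c,(.488,.009),.055,.052,.063,n+" double")
    rect(c,(.488,.009),.055,.063,.080,n+" dbl toggles")
    rect(c,(.527,.277),.14,.044,.056,n+" tray rim")
    rect(c,(.527,.277),.10,.003,.009,n+" tray floor")
    rect(c,(.490,-.285),.09,.060,.070,n+" stand+single top")
    rect(c,(.490,-.285),.09,.060,.070,n+" single top dark",60)
    rect(c,(.490,-.285),.09,.005,.011,n+" stand base")
    for t in ("double_center","single_center","stand","tray"):
        print(n,t,[(np.round(m["pixel"],1).tolist(),round(m["p"],2)) for m in mark_of(c,t)[:5]])
E
```

```text
top double c nan nan size 0.0 0.0 long axis deg 0.0 z nan n 1288
top dbl toggles c 491.4 6.9 size 33.2 8.2 long axis deg 81.4 z 67.8 n 103
top tray rim c 499.2 237.2 size 213.2 95.7 long axis deg -30.5 z nan n 1449
top tray floor c 530.3 263.9 size 167.1 76.9 long axis deg 10.3 z nan n 3688
top stand+single top c 483.9 -306.5 size 104.5 63.7 long axis deg 6.1 z nan n 1148
top single top dark c 482.1 -299.5 size 81.4 25.9 long axis deg 29.2 z nan n 473
top stand base c 484.0 -294.1 size 123.8 55.1 long axis deg 11.9 z nan n 985
top double_center [([349.6, 288.5], 0.85), ([282.7, 327.3], 0.82), ([213.1, 305.8], 0.76), ([351.7, 361.6], 0.65), ([207.8, 380.9], 0.57)]
top single_center [([280.2, 518.1], 0.86)]
top stand [([284.2, 512.2], 0.93), ([123.8, 335.5], 0.68)]
top tray [([265.4, 176.7], 0.97)]
scene double c 461.9 23.6 size 135.8 45.3 long axis deg -19.2 z nan n 434
scene dbl toggles c 489.4 8.6 size 27.8 21.8 long axis deg 73.5 z nan n 63
scene tray rim c 497.4 273.4 size 242.2 105.6 long axis deg 3.0 z nan n 749
scene tray floor c 534.0 270.5 size 179.0 69.2 long axis deg 13.6 z nan n 1634
scene stand+single top c 443.5 -293.8 size 192.6 28.8 long axis deg 21.9 z nan n 347
scene single top dark c 494.3 -290.3 size 88.4 23.0 long axis deg 7.3 z 64.4 n 136
scene stand base c 489.0 -289.5 size 120.2 60.1 long axis deg 6.1 z nan n 354
scene double_center [([268.7, 334.8], 0.81), ([208.4, 375.6], 0.73), ([260.2, 277.2], 0.71), ([228.9, 336.5], 0.66), ([194.8, 333.1], 0.59)]
scene single_center [([202.5, 213.4], 0.63)]
scene stand [([213.6, 218.8], 0.94)]
scene tray [([279.3, 454.1], 0.55)]
```

```bash
python3 - <<'E'
s=open('h.py').read()
s=s.replace("""    g=cv2.morphologyEx(g.astype(np.uint8),cv2.MORPH_OPEN,np.ones((2,2)))>0
    q=P[g]""","""    g0=g; k,L,S,_=cv2.connectedComponentsWithStats(g.astype(np.uint8))
    if k<2: print(label,"none"); return
    g=(L==1+S[1:,4].argmax())&g0
    g&=cv2.filter2D(g.astype(np.float32),-1,np.ones((3,3)))>3.5
    q=P[g]; q=q[~np.isnan(q[:,0])]""")
open('h.py','w').write(s)
E
python3 - <<'E'
from h import *
for n in ("top","scene"):
    c=capture(n)
    rect(c,(.488,.009),.055,.052,.063,n+" double")
    rect(c,(.488,.009),.055,.063,.080,n+" dbl toggles")
    rect(c,(.527,.277),.14,.044,.056,n+" tray rim")
    rect(c,(.527,.277),.14,.002,.010,n+" tray floor",)
    rect(c,(.490,-.285),.09,.060,.072,n+" stand+single top")
    rect(c,(.490,-.285),.09,.060,.072,n+" single top dark",60)
    rect(c,(.490,-.285),.09,.005,.012,n+" stand base")
    # triangulation data of marks
    K=c["mtx"]; R=np.array(c["rotation"]); o=np.array(c["origin"])
    for lab,px,h in [("dbl",dict(top=(282.7,327.3),scene=(228.9,336.5))[n],.029),("sgl",dict(top=(280.2,518.1),scene=(202.5,213.4))[n],.037),("stand",dict(top=(284.2,512.2),scene=(218.8,213.6))[n],0),("tray",dict(top=(265.4,176.7),scene=(279.3,454.1))[n],0)]:
        d=R@np.array([(px[1]-K[0,2])/K[0,0],-(px[0]-K[1,2])/K[1,1],-1]); p=o+d*(h-o[2])/d[2]; print(lab,np.round(p*1000,1))
E
```

```text
top double c 489.0 8.8 size 68.1 49.9 long axis deg -10.4 z 57.0 n 1288
top dbl toggles c 492.8 8.4 size 33.3 8.9 long axis deg 79.7 z 68.2 n 107
top tray rim c 526.3 268.9 size 178.1 99.9 long axis deg 2.8 z 48.5 n 1480
top tray floor c 526.2 276.2 size 166.6 74.2 long axis deg 2.9 z 4.8 n 4209
top stand+single top c 487.8 -293.4 size 67.6 27.5 long axis deg 6.8 z 65.0 n 761
top single top dark c 487.7 -292.7 size 67.7 25.7 long axis deg 6.3 z 64.6 n 470
top stand base c 486.4 -291.2 size 120.1 62.8 long axis deg 6.1 z 7.1 n 1051
dbl [493.8   9.7  29. ]
sgl [ 490.  -293.3   37. ]
stand [ 484.6 -297.1    0. ]
tray [530.4 266.4   0. ]
scene double c 490.1 8.4 size 71.2 51.7 long axis deg -8.8 z 57.7 n 433
scene dbl toggles c 494.0 7.9 size 33.3 10.1 long axis deg 80.8 z 67.7 n 68
scene tray rim c 526.3 268.7 size 183.8 98.3 long axis deg 2.9 z 49.1 n 755
scene tray floor c 502.1 268.2 size 124.6 85.1 long axis deg 3.0 z 5.6 n 1658
scene stand+single top c 487.8 -292.1 size 99.6 36.3 long axis deg 6.2 z 65.6 n 353
scene single top dark c 484.7 -290.3 size 79.5 34.2 long axis deg 7.9 z 65.3 n 157
scene stand base c 486.8 -291.8 size 126.5 62.4 long axis deg 5.2 z 8.0 n 394
dbl [483.    3.6  29. ]
sgl [ 488.6 -292.1   37. ]
stand [ 502.4 -289.9    0. ]
tray [530.5 270.6   0. ]
```

Both views agree to about 1–2 mm. The double is at (489.5, 8.6) with yaw −10°, the tray at (526.3, 268.8) with yaw 2.9°, and the single at (487.8, −292.5) with yaw 6.2°. I'll move above the double first.

Request:
send_rows --moves "87 0 12 0 6.8;87 0 12 0 6.8;87 0 12 0 6.8;87 0 12 0 6.8;87 0 12 0 6.8;87 -38 0 8 0;87 -38 0 8 0;87 -38 0 8 0;87 -38 0 8 0;87 -38 0 8 0;87 -38 0 8 0;87 -38 0 8 0;87 -38 0 8 0;87 -38 0 8 0;87 -38 0 8 0;87 -38 0 8 0;87 -38 0 8 0;87 -38 0 8 0;87 -38 0 8 0"

```text
time_s: 2.98
position: [0.4575, -0.0652, 0.1332]
tcp_rot: [[-0.175, 0.001, 0.985], [-0.985, -0.0, -0.175], [0.0, -1.0, 0.001]]
force: [0.7, -1.3, 0.1]
opening: 1.0
```

```bash
cat >> h.py <<'E'
def to(x,y,z,az):
    """remaining move to TCP x,y,z mm with tool-x azimuth az: turn, then dx dy dz in the turned tool axes"""
    s=read_state(); R=s["tcp_rot"]; p=s["position"]*1000
    a=np.degrees(np.arctan2(R[1,0],R[0,0])); t=(a-az+180)%360-180
    b=np.radians(az); d=np.array([x,y,z])-p
    X=np.array([np.cos(b),np.sin(b)]); Z=np.array([-np.sin(b),np.cos(b)])
    print("t",round(s["time_s"],2),"p",np.round(p,1),"az",round(a,2),"f",np.round(s["force"],1),"open",round(s["opening"]*87,1),"j6",round(s["joint_positions"][5],1))
    print(" turn",round(t,2),"then dx dy dz",round(d[:2]@X,1),round(-d[2],1),round(d[:2]@Z,1))
E
python3 -c "
from h import *
to(489.5,8.6,46,-100)"
```

```text
t 2.98 p [457.5 -65.2 133.2] az -100.07 f [ 0.7 -1.3  0.1] open 87.0 j6 78.1
 turn -0.07 then dx dy dz -78.3 87.2 18.7
```

Request:
send_rows --moves "87 -26 0 6.2 0;87 -26 0 6.2 0;87 -26 0 6.2 0;87 0 0 0 0;87 0 30 0 0;87 0 30 0 0;87 0 20 0 0;87 0 6 0 0;87 0 0 0 0;87 0 0 0 0"

```text
time_s: 3.82
position: [0.4892, 0.0061, 0.0473]
tcp_rot: [[-0.175, 0.0, 0.985], [-0.985, -0.0, -0.175], [0.0, -1.0, 0.0]]
force: [-0.2, 0.3, -0.2]
opening: 1.0
```

```bash
python3 -c "
from h import *
to(489.5,8.6,47,-100)
c=capture('scene'); cv2.imwrite('pics/g1.png',cv2.resize(c['image'][120:300,230:470],None,fx=3,fy=3))"
```

```text
t 3.82 p [489.2   6.1  47.3] az -100.08 f [-0.2  0.3 -0.2] open 87.0 j6 87.7
 turn -0.08 then dx dy dz -2.5 0.3 -0.1
```

View pics/g1.png

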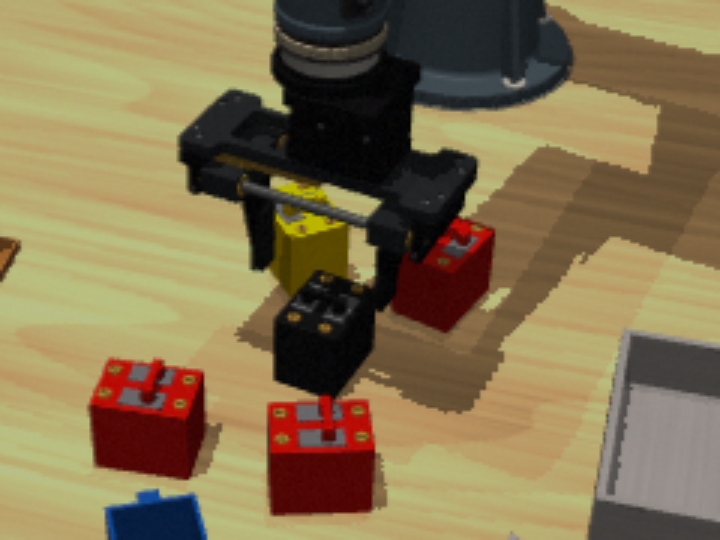

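The fingers straddle the black double (crop pixel 325,330), so I'll centre and close.

Request:
send_rows --moves "87 -2.5 0 0 0;40 0 0 0 0;40 0 0 0 0;40 0 0 0 0;40 0 0 0 0;40 0 0 0 0;40 0 0 0 0;40 0 0 0 0;40 0 0 0 0;40 0 -5 0 0;40 0 -20 0 0;40 0 -30 0 0;40 0 -20 0 0;40 0 0 0 0"

```text
time_s: 5.03
position: [0.4923, 0.0085, 0.1258]
tcp_rot: [[-0.175, 0.008, 0.985], [-0.985, -0.002, -0.175], [0.0, -1.0, 0.009]]
force: [0.4, 0.3, 0.5]
opening: 0.458
```

```bash
python3 -c "
from h import *
to(570.5,285.3,122,-87.1)
c=capture('scene'); P=pts(c); s=read_state()
rect(c,s['position'][:2],.05,.02,.115,'held',70)
cv2.imwrite('pics/g2.png',cv2.resize(c['image'][80:260,230:470],None,fx=3,fy=3))"
```

```text
t 5.03 p [492.3   8.5 125.8] az -100.05 f [0.4 0.3 0.5] open 39.9 j6 88.0
 turn -12.95 then dx dy dz -272.4 3.8 92.1
held c 491.0 8.9 size 72.3 51.8 long axis deg -10.0 z 54.6 n 818
```

View pics/g2.png

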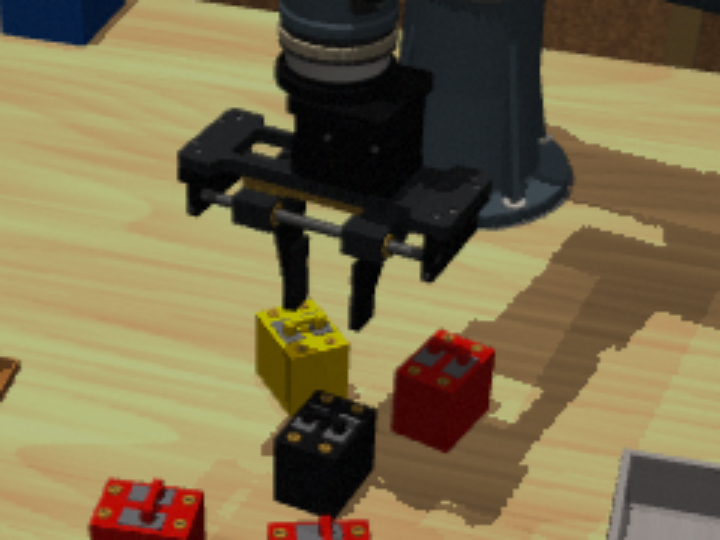

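The double stayed on the bench: either it slipped or the fingers hadn't closed yet. I'll retry a little lower and check the opening before lifting.

Request:
send_rows --moves "87 0 0 -2 0;87 0 0 0 0;87 0 0 0 0;87 0 0 0 0;87 0 0 0 0;87 0 0 0 0;87 0 0 0 0;87 0 0 0 0;87 0 30 0 0;87 0 30 0 0;87 0 15 0 0;87 0 5 0 0;40 0 0 0 0;40 0 0 0 0;40 0 0 0 0;40 0 0 0 0;40 0 0 0 0;40 0 0 0 0;40 0 0 0 0"

```text
time_s: 6.67
position: [0.4876, 0.0094, 0.0425]
tcp_rot: [[-0.175, 0.001, 0.985], [-0.985, -0.0, -0.175], [0.0, -1.0, 0.001]]
force: [-0.2, -0.5, -1.1]
opening: 0.555
```

Request:
send_rows --moves "40 0 0 0 0;40 0 0 0 0;40 0 0 0 0"

```text
time_s: 6.92
position: [0.4873, 0.0094, 0.042]
tcp_rot: [[-0.175, 0.0, 0.985], [-0.985, -0.0, -0.175], [-0.0, -1.0, 0.0]]
force: [0.3, 0.7, 0.4]
opening: 0.469
```

```bash
python3 -c "
from h import *
to(489.5,8.6,47,-100)
c=capture('scene'); cv2.imwrite('pics/g3.png',cv2.resize(c['image'][150:255,290:420],None,fx=6,fy=5.5))"
```

```text
t 6.92 p [487.3   9.4  42. ] az -100.06 f [0.3 0.7 0.4] open 40.8 j6 88.0
 turn -0.06 then dx dy dz 0.4 -5.0 2.3
```

View pics/g3.png

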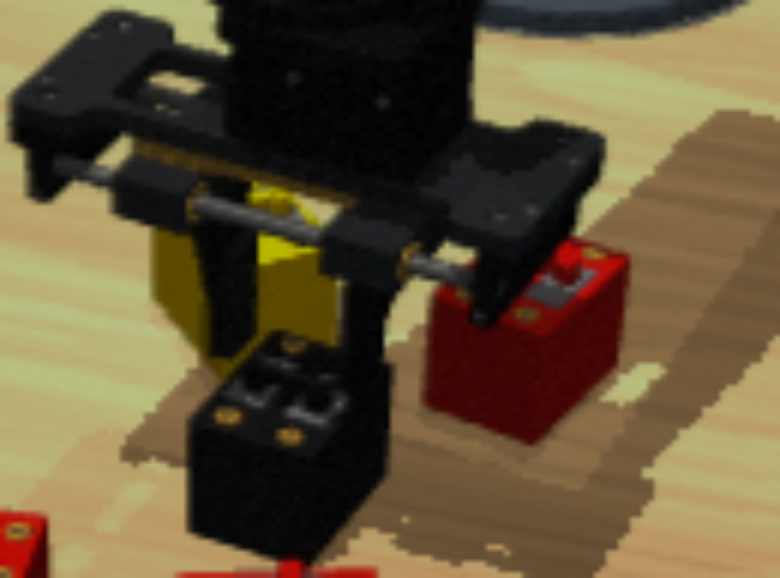

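```bash
python3 -c "
from h import *
for n in('scene','top'):
  c=capture(n);P=pts(c)
  b=np.radians(-100);X=np.array([np.cos(b),np.sin(b)]);Z=np.array([-X[1],X[0]])
  d=P[...,:2]-np.array([.4873,.0094]);u=d@X*1000;w=d@Z*1000;z=P[...,2]*1000
  for z0,z1 in((35,50),(50,57),(60,66),(66,75),(75,85),(85,95)):
    for lab,g in(('-',u<0),('+',u>0)):
      m=g&(abs(u)<60)&(abs(w)<50)&(z>z0)&(z<z1)
      if m.sum()>3: print(n,z0,z1,lab,m.sum(),'u',np.round(np.percentile(u[m],[3,50,97]),1),'w',np.round(np.percentile(w[m],[3,50,97]),1))
  rect(c,(.4895,.0086),.055,.052,.063,n+' double')
"
```

```text
scene 35 50 - 124 u [-25.6 -23.   -2.3] w [-23.6  28.5  37.8]
scene 35 50 + 59 u [ 1.1 12.6 24. ] w [32.7 35.5 38.3]
scene 50 57 - 85 u [-24.9 -19.   -0.8] w [-27.1  19.7  37.5]
scene 50 57 + 74 u [ 0.6 11.8 25.3] w [-31.9  26.4  38. ]
scene 60 66 - 20 u [-19.7 -12.3  -0.6] w [-4.2 11.4 34.2]
scene 60 66 + 23 u [ 1.4 12.1 18.1] w [-22.5  10.6  33.9]
scene 66 75 - 35 u [-28.5 -11.1  -0.5] w [-3.9  7.7 12.7]
scene 66 75 + 38 u [ 0.8 13.3 26.4] w [-5.5  7.  12.6]
scene 75 85 - 29 u [-28.8 -27.4 -20.5] w [-9.7  7.8 12.7]
scene 75 85 + 27 u [20.  21.7 27.6] w [-5.9  7.5 12.3]
scene 85 95 - 29 u [-29.7 -28.1 -20.6] w [-8.5  8.7 13.4]
scene 85 95 + 31 u [20.  21.5 28.6] w [-6.3  7.6 13. ]
scene double c 490.4 9.1 size 72.5 50.8 long axis deg -10.6 z 57.6 n 313
top double none
```

Request:
send_rows --moves "87 0 -30 0 0;87 0 -30 0 0;87 0 -20 0 0;87 0 0 0 0;87 0 0 0 0;87 0 0 0 0;87 0 0 0 0;87 0 0 0 0;87 0 0 0 0"

```text
time_s: 7.82
position: [0.4865, 0.0095, 0.1209]
tcp_rot: [[-0.175, -0.002, 0.985], [-0.985, 0.001, -0.175], [-0.0, -1.0, -0.002]]
force: [0.3, -0.7, -0.5]
opening: 0.982
```

```bash
python3 -c "
from h import *
to(489.5,8.6,47,-100); s=read_state(); p=s['position']
for n in('scene','top'):
  c=capture(n);P=pts(c)
  b=np.radians(-100);X=np.array([np.cos(b),np.sin(b)]);Z=np.array([-X[1],X[0]])
  d=P[...,:2]-p[:2];u=d@X*1000;w=d@Z*1000;z=P[...,2]*1000
  for lab,g in(('-',u<-30),('+',u>30)):
    m=g&(abs(u)<70)&(abs(w)<16)&(z>78)
    for lo in range(80,190,8):
      k=m&(z>=lo)&(z<lo+8)
      if k.sum()>1: print(n,lab,lo,k.sum(),'u',np.round(np.percentile(u[k],[5,50,95]),1),'w',np.round(np.percentile(w[k],[5,50,95]),1))
"
```

```text
t 7.82 p [486.5   9.5 120.9] az -100.07 f [ 0.3 -0.7 -0.5] open 85.5 j6 88.0
 turn -0.07 then dx dy dz 0.4 73.9 3.1
scene - 144 2 u [-50.4 -50.  -49.7] w [-5.3  2.5 10.2]
scene - 152 32 u [-51.7 -49.9 -42.7] w [-9.1  9.6 12.9]
scene - 160 28 u [-51.4 -50.2 -43.7] w [-7.4  8.  12.6]
scene - 168 20 u [-51.7 -50.  -42.9] w [-5.9 10.5 12.2]
scene - 176 25 u [-53.6 -50.9 -43.4] w [-6.5 10.6 13. ]
scene - 184 30 u [-55.6 -51.5 -42.7] w [-5.6 10.1 13.9]
scene + 144 9 u [43.  45.  49.2] w [-0.9  7.6 11.2]
scene + 152 26 u [42.  44.  50.1] w [-7.3  6.4 12. ]
scene + 160 25 u [42.2 43.5 49.2] w [-3.8  9.2 12.3]
scene + 168 30 u [42.  43.8 50.2] w [-5.5  7.8 12.6]
scene + 176 28 u [43.7 44.9 51.6] w [-7.6  6.9 12.8]
scene + 184 35 u [42.6 45.  54.4] w [-6.5 10.1 12.7]
```

The camera shows the fingertips ending at about z=150 mm when the state reports a TCP height of 121. The real tips sit about 29 mm above the reported TCP, so both grasps closed in the air above the double. I'll correct for that and go 102 mm down.

Request:
send_rows --moves "87 0 35 2 0;87 0 35 0 0;87 0 24 0 0;87 0 8 0 0;87 0 0 0 0;40 0 0 0 0;40 0 0 0 0;40 0 0 0 0;40 0 0 0 0;40 0 0 0 0;40 0 0 0 0;40 0 0 0 0;40 0 0 0 0;40 0 0 0 0;40 0 0 0 0"

```text
time_s: 9.17
position: [0.4895, 0.0089, 0.0204]
tcp_rot: [[-0.175, 0.001, 0.985], [-0.985, -0.0, -0.175], [0.0, -1.0, 0.001]]
force: [-0.7, -0.6, 6.0]
opening: 0.567
```

Opening is 49 mm, so the double is gripped. Lifting.

Request:
send_rows --moves "40 0 -10 0 0;40 0 -30 0 0;40 0 -35 0 0;40 0 0 0 0;40 0 0 0 0"

```text
time_s: 9.58
position: [0.4905, 0.0089, 0.0966]
tcp_rot: [[-0.175, 0.004, 0.985], [-0.985, -0.001, -0.175], [0.0, -1.0, 0.004]]
force: [-0.3, 0.2, -2.8]
opening: 0.569
```

```bash
python3 -c "
from h import *
to(570.5,285.3,94,-87.1)
for n in ('scene','top'):
  c=capture(n); p=read_state()['position']
  rect(c,p[:2],.06,.115,.136,n+'held top',90)
  rect(c,p[:2],.06,.06,.115,n+'held body',90)
  print(n,[(np.round(m['pixel']).tolist(),round(m['p'],2)) for m in mark_of(c,'double_center')])"
```

```text
t 9.58 p [490.5   8.9  96.6] az -100.06 f [-0.3  0.2 -2.8] open 49.5 j6 88.0
 turn -12.96 then dx dy dz -272.0 2.6 93.9
sceneheld top c 504.5 6.3 size 68.0 44.9 long axis deg 79.7 z 132.5 n 452
sceneheld body c 505.4 22.6 size 83.5 43.6 long axis deg -47.0 z 96.3 n 497
scene [([273.0, 336.0], 0.89), ([203.0, 339.0], 0.77), ([196.0, 333.0], 0.76), ([262.0, 277.0], 0.73), ([208.0, 376.0], 0.58)]
topheld top none
topheld body none
top [([352.0, 290.0], 0.81), ([353.0, 361.0], 0.76), ([210.0, 377.0], 0.66), ([212.0, 306.0], 0.58)]
```

Request:
send_rows --moves "40 0 -8 0 -6.5;40 0 -8 0 -6.5;40 -33.7 0 11.5 0;40 -33.7 0 11.5 0;40 -33.7 0 11.5 0;40 -33.7 0 11.5 0;40 -33.7 0 11.5 0;40 -33.7 0 11.5 0;40 -33.7 0 11.5 0;40 -33.7 0 11.5 0;40 0 0 0 0;40 0 0 0 0;40 0 0 0 0"

```text
time_s: 10.87
position: [0.5654, 0.2824, 0.1089]
tcp_rot: [[0.052, -0.005, 0.999], [-0.999, -0.002, 0.052], [0.002, -1.0, -0.005]]
force: [-0.0, -0.4, -2.4]
opening: 0.568
```

```bash
python3 -c "
from h import *
to(568.6,283,30,-87.1)
c=capture('scene'); 
rect(c,(.568,.283),.07,.137,.157,'held top',90)
rect(c,(.527,.27),.14,.044,.056,'tray rim')
cv2.imwrite('pics/g4.png',cv2.resize(c['image'][130:330,370:600],None,fx=3,fy=3))"
```

```text
t 10.87 p [565.4 282.4 108.9] az -87.01 f [-0.  -0.4 -2.4] open 49.4 j6 103.5
 turn 0.09 then dx dy dz -0.4 78.9 3.2
held top c 567.4 280.7 size 71.9 66.7 long axis deg 12.9 z 146.0 n 749
tray rim c 527.5 268.6 size 181.9 97.9 long axis deg 3.0 z 49.1 n 552
```

View pics/g4.png

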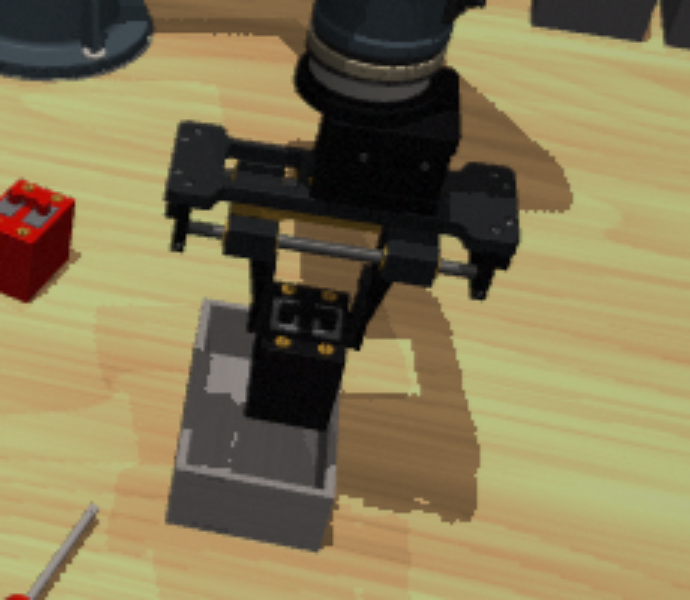

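The double is held upright over the tray's far-left area (crop ~295,360). Lowering.

Request:
send_rows --moves "40 0 20 2 0;40 0 25 0 0;40 0 20 0 0;40 0 10 0 0;40 0 4 0 0;40 0 0 0 0;40 0 0 0 0;40 0 0 0 0"

```text
time_s: 11.58
position: [0.5705, 0.2832, 0.0333]
tcp_rot: [[0.051, 0.003, 0.999], [-0.999, 0.001, 0.051], [-0.001, -1.0, 0.003]]
force: [0.3, 0.2, -2.7]
opening: 0.57
```

Request:
send_rows --moves "40 0 2 0 0;40 0 2 0 0;40 0 0 0 0;40 0 0 0 0"

```text
time_s: 11.92
position: [0.5692, 0.2832, 0.0281]
tcp_rot: [[0.051, 0.0, 0.999], [-0.999, 0.0, 0.051], [-0.0, -1.0, 0.0]]
force: [0.2, -1.2, -3.2]
opening: 0.57
```

Request:
send_rows --moves "40 0 0.7 0 0;40 0 0.6 0 0;40 0 0 0 0;40 0 0 0 0"

```text
time_s: 12.25
position: [0.5693, 0.2832, 0.0266]
tcp_rot: [[0.051, -0.0, 0.999], [-0.999, -0.0, 0.051], [0.0, -1.0, -0.0]]
force: [1.3, 0.7, -3.1]
opening: 0.569
```

Request:
send_rows --moves "40 0 0.7 0 0;40 0 0 1.5 0;40 0 0 1.5 0;40 0 0 1 0;40 0 0 0 0;40 0 0 0 0"

```text
time_s: 12.75
position: [0.5721, 0.2832, 0.0265]
tcp_rot: [[0.051, -0.002, 0.999], [-0.999, -0.0, 0.051], [0.0, -1.0, -0.002]]
force: [-5.4, -0.7, 5.4]
opening: 0.57
```

Request:
send_rows --moves "40 0 -0.5 0 0;40 0 0 0 0;40 0 0 0 0"

```text
time_s: 13.0
position: [0.5737, 0.2834, 0.0265]
tcp_rot: [[0.051, 0.001, 0.999], [-0.999, 0.0, 0.051], [-0.0, -1.0, 0.001]]
force: [-1.1, -0.2, 1.2]
opening: 0.572
```

Request:
send_rows --moves "40 0 0 0.7 0;40 0 0 0.7 0;40 0 0 0 0;40 0 0 0 0"

```text
time_s: 13.33
position: [0.5741, 0.2834, 0.0266]
tcp_rot: [[0.051, -0.001, 0.999], [-0.999, -0.0, 0.051], [0.0, -1.0, -0.001]]
force: [-3.5, 0.1, 4.3]
opening: 0.575
```

Request:
send_rows --moves "40 0 -0.3 0.8 0;40 0 0 0 0;40 0 0 0 0"

```text
time_s: 13.58
position: [0.5752, 0.2834, 0.0265]
tcp_rot: [[0.051, -0.001, 0.999], [-0.999, -0.0, 0.051], [0.0, -1.0, -0.001]]
force: [-3.3, 0.5, 1.4]
opening: 0.567
```

Request:
send_rows --moves "40 0 0 0.8 0;40 0 0 0.5 0;40 0 0 0 0;40 0 0 0 0"

```text
time_s: 13.92
position: [0.5752, 0.2834, 0.0265]
tcp_rot: [[0.051, -0.003, 0.999], [-0.999, -0.001, 0.051], [0.0, -1.0, -0.003]]
force: [-5.5, -0.2, 3.6]
opening: 0.567
```

Contact with the far wall at about 5 N. Now left.

Request:
send_rows --moves "40 -1.2 0 0 0;40 -1.2 0 0 0;40 -1.2 0 0 0;40 -0.8 0 0 0;40 0 0 0 0;40 0 0 0 0"

```text
time_s: 14.42
position: [0.575, 0.285, 0.0266]
tcp_rot: [[0.052, -0.004, 0.999], [-0.999, -0.005, 0.052], [0.005, -1.0, -0.004]]
force: [-4.0, -6.5, 4.7]
opening: 0.57
```

Request:
send_rows --moves "40 0 -0.7 -0.8 0;40 0 0 0 0;40 0 0 0 0"

```text
time_s: 14.67
position: [0.575, 0.2869, 0.0267]
tcp_rot: [[0.051, -0.002, 0.999], [-0.999, -0.002, 0.051], [0.001, -1.0, -0.002]]
force: [-2.7, -2.7, -1.1]
opening: 0.57
```

Friction, as expected; it slid 2 mm. Continuing.

Request:
send_rows --moves "40 -0.8 0 0 0;40 -0.8 0 0 0;40 -0.8 0 0 0;40 0 0 0 0;40 0 0 0 0"

```text
time_s: 15.08
position: [0.5749, 0.2896, 0.0268]
tcp_rot: [[0.052, -0.002, 0.999], [-0.999, -0.002, 0.052], [0.002, -1.0, -0.002]]
force: [-2.5, -4.8, -3.7]
opening: 0.572
```

Request:
send_rows --moves "40 -0.6 0 0 0;40 -0.6 0 0 0;40 0 0 0 0;40 0 0 0 0"

```text
time_s: 15.42
position: [0.575, 0.2897, 0.0269]
tcp_rot: [[0.053, -0.002, 0.999], [-0.999, -0.003, 0.053], [0.003, -1.0, -0.002]]
force: [-2.9, -7.8, -3.1]
opening: 0.569
```

Both walls reached. Seat it, then release.

Request:
send_rows --moves "40 0 0.6 0.5 0;40 0.6 0 0 0;40 0 0 0 0;87 0 0 0 0;87 0 0 0 0;87 0 0 0 0;87 0 0 0 0;87 0 0 0 0;87 0 0 0 0;87 0 -10 0 0;87 0 -35 0 0;87 0 -40 0 0;87 0 -20 0 0;87 35 0 0 0;87 40 0 0 0;87 40 0 0 0;87 40 0 0 0;87 40 0 0 0;87 0 0 0 0"

```text
time_s: 17.0
position: [0.5875, 0.0892, 0.1329]
tcp_rot: [[0.045, 0.002, 0.999], [-0.999, -0.003, 0.045], [0.003, -1.0, 0.002]]
force: [0.1, 0.9, 0.7]
opening: 1.001
```

```bash
python3 -c "
from h import *
to(487.8,-292.5,120,-83.8)
for n in('top','scene'):
  c=capture(n)
  rect(c,(.574,.289),.055,.057,.069,n+' double',110)
  rect(c,(.527,.27),.14,.044,.056,n+' tray rim')
  rect(c,(.490,-.292),.05,.060,.072,n+' single',60)
  cv2.imwrite('pics/%s5.png'%n,cv2.resize(c['image'][180:350,100:270] if n=='top' else c['image'][200:340,390:530],None,fx=4,fy=4))
"; python3 -c "
import cv2,numpy as np
a=cv2.imread('pics/top5.png');b=cv2.imread('pics/scene5.png')
cv2.imwrite('pics/v5.png',np.hstack([cv2.resize(a,(400,400)),cv2.resize(b,(400,400))]))"
```

```text
t 17.0 p [587.5  89.2 132.9] az -87.42 f [0.1 0.9 0.7] open 87.0 j6 85.5
 turn -3.62 then dx dy dz 368.7 12.9 -140.3
top double c 590.3 282.3 size 36.6 36.4 long axis deg 1.6 z 62.5 n 295
top tray rim c 601.7 272.2 size 51.7 24.6 long axis deg 42.3 z 49.6 n 83
top single c 488.0 -292.4 size 67.2 25.0 long axis deg 7.3 z 64.6 n 345
scene double c 574.4 288.6 size 73.3 50.2 long axis deg 2.6 z 63.5 n 587
scene tray rim c 525.8 268.7 size 184.9 98.4 long axis deg 2.9 z 49.2 n 786
scene single c 485.4 -293.7 size 77.1 26.6 long axis deg 6.8 z 65.4 n 139
```

View pics/v5.png

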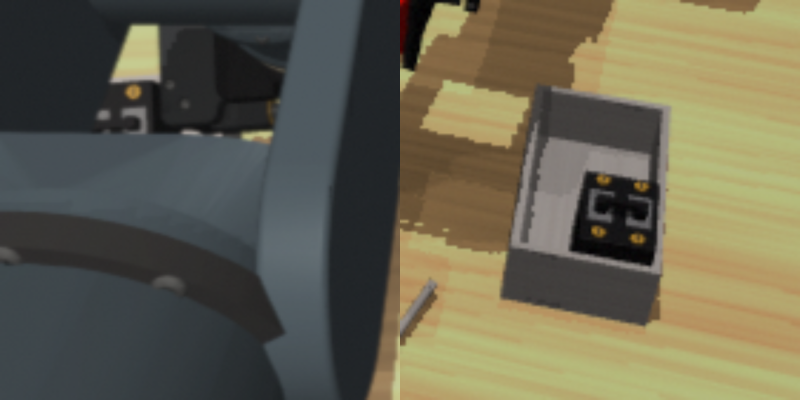

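The right-hand panel shows the double flush in the far-left corner (620,215), and the tray's measured pose hasn't changed. Next is the single.

Request:
send_rows --moves "87 0 0 0 -3.6;87 36.8 0 -14 0;87 36.8 0 -14 0;87 36.8 0 -14 0;87 36.8 0 -14 0;87 36.8 0 -14 0;87 36.8 0 -14 0;87 36.8 0 -14 0;87 36.8 0 -14 0;87 36.8 0 -14 0;87 36.8 0 -14 0;87 0 0 0 0;87 0 0 0 0;87 0 0 0 0"

```text
time_s: 18.27
position: [0.4893, -0.2838, 0.1319]
tcp_rot: [[0.115, -0.0, 0.993], [-0.993, 0.001, 0.115], [-0.001, -1.0, -0.0]]
force: [0.9, 0.0, -0.7]
opening: 0.999
```

```bash
python3 -c "
from h import *
to(487.8,-292.5,5,-83.8)"
```

```text
t 18.27 p [ 489.3 -283.8  131.9] az -83.41 f [ 0.9  0.  -0.7] open 86.9 j6 41.9
 turn 0.39 then dx dy dz 8.5 126.9 -2.4
```

Request:
send_rows --moves "87 8.5 0 -2.4 0.4;87 0 35 0 0;87 0 38 0 0;87 0 35 0 0;87 0 14 0 0;87 0 5 0 0;15 0 0 0 0;15 0 0 0 0;15 0 0 0 0;15 0 0 0 0;15 0 0 0 0;15 0 0 0 0;15 0 0 0 0;15 0 0 0 0;15 0 0 0 0;15 0 0 0 0;15 0 0 0 0;15 0 0 0 0;15 0 0 0 0;15 0 0 0 0"

```text
time_s: 19.93
position: [0.4874, -0.2941, 0.0048]
tcp_rot: [[0.107, -0.0, 0.994], [-0.994, 0.0, 0.107], [-0.0, -1.0, -0.0]]
force: [-0.2, -0.0, -0.6]
opening: 0.297
```

Request:
send_rows --moves "15 0 -5 0 0;15 0 -15 0 0;15 0 -30 0 0;15 0 -35 0 0;15 0 -25 0 0;15 0 0 0 0;15 0 0 0 3.3;15 0 0 0 0"

```text
time_s: 20.6
position: [0.4871, -0.2937, 0.1148]
tcp_rot: [[0.049, -0.0, 0.999], [-0.999, 0.0, 0.049], [-0.0, -1.0, -0.0]]
force: [0.4, 1.2, -2.1]
opening: 0.296
```

```bash
python3 -c "
from h import *
to(500,140,-3.2,-87.1)"
```

```text
t 20.6 p [ 487.1 -293.7  114.8] az -87.22 f [ 0.4  1.2 -2.1] open 25.8 j6 44.9
 turn -0.12 then dx dy dz -432.5 118.0 34.8
```

Request:
send_rows --moves "15 -30 0 2.9 0;15 -36.5 0 2.9 0;15 -36.5 0 2.9 0;15 -36.5 0 2.9 0;15 -36.5 0 2.9 0;15 -36.5 0 2.9 0;15 -36.5 0 2.9 0;15 -36.5 0 2.9 0;15 -36.5 0 2.9 0;15 -36.5 0 2.9 0;15 -36.5 0 2.9 0;15 -37 0 2.9 0;15 0 0 0 0;15 0 25 0 0;15 0 35 0 0;15 0 30 0 0;15 0 18 0 0;15 0 6 0 0;15 0 0 0 0;15 0 0 0 0"

```text
time_s: 22.27
position: [0.5009, 0.1388, 0.0008]
tcp_rot: [[0.05, -0.0, 0.999], [-0.999, -0.0, 0.05], [0.0, -1.0, -0.0]]
force: [0.9, 0.3, -1.3]
opening: 0.296
```

Request:
send_rows --moves "15 0 1.5 0 0;15 0 1.3 0 0;15 0 1 0 0;15 0 0 0 0;15 0 0 0 0"

```text
time_s: 22.68
position: [0.5012, 0.1391, -0.0024]
tcp_rot: [[0.05, 0.001, 0.999], [-0.999, 0.0, 0.05], [0.0, -1.0, 0.001]]
force: [-0.6, 0.0, -2.0]
opening: 0.296
```

Request:
send_rows --moves "15 0 1.2 0 0;15 0 0 0 0;15 0 0 0 0"

```text
time_s: 22.93
position: [0.5013, 0.1391, -0.0032]
tcp_rot: [[0.05, 0.001, 0.999], [-0.999, 0.0, 0.05], [0.0, -1.0, 0.001]]
force: [-1.1, -0.0, 5.3]
opening: 0.297
```

Standing on the bench. Release, rise and turn 90°.

Request:
send_rows --moves "40 0 0 0 0;60 0 0 0 0;87 0 0 0 0;87 0 0 0 0;87 0 0 0 0;87 0 0 0 0;87 0 0 0 0;87 0 -15 0 0;87 0 -35 0 0;87 0 -40 0 0;87 0 0 0 -7;87 0 0 0 -7;87 0 0 0 -7;87 0 0 0 -7;87 0 0 0 -7;87 0 0 0 -7;87 0 0 0 -7;87 0 0 0 -7;87 0 0 0 -7;87 0 0 0 -7"

```text
time_s: 24.6
position: [0.5007, 0.139, 0.0858]
tcp_rot: [[0.957, -0.0, 0.289], [-0.289, 0.0, 0.957], [-0.0, -1.0, -0.0]]
force: [-1.0, 0.8, 0.3]
opening: 1.001
```

Request:
send_rows --moves "87 0 0 0 -7;87 0 0 0 -7;87 0 0 0 -6;87 0 0 0 0;87 0 0 0 0"

```text
time_s: 25.02
position: [0.5007, 0.139, 0.0858]
tcp_rot: [[0.999, -0.0, -0.047], [0.047, 0.0, 0.999], [-0.0, -1.0, 0.0]]
force: [0.2, -0.2, -0.6]
opening: 1.0
```

```bash
python3 -c "
from h import *
c=capture('scene')
rect(c,(.501,.139),.055,.052,.063,'single',90)
rect(c,(.501,.139),.055,.063,.08,'toggle',90)
rect(c,(.501,.139),.055,.02,.063,'all',90)
to(501.3,139.1,19,2.9)
cv2.imwrite('pics/g6.png',cv2.resize(c['image'][120:300,330:530],None,fx=3,fy=3))"
```

```text
single c 502.6 138.8 size 70.1 25.9 long axis deg 3.2 z 57.6 n 230
toggle c 507.7 139.2 size 7.2 6.2 long axis deg 15.2 z 67.2 n 18
all c 503.5 138.9 size 71.8 26.0 long axis deg 3.2 z 55.8 n 394
t 25.07 p [500.8 139.1  85.8] az 2.69 f [ 0.2 -0.2 -0.2] open 86.7 j6 0.5
 turn -0.21 then dx dy dz 0.5 66.8 0.0
```

View pics/g6.png

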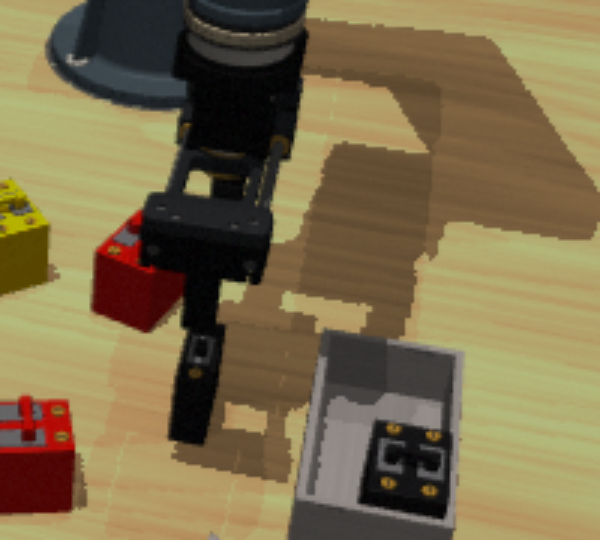

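The single stands upright on the bench (crop ~195,385) with the fingers turned in line with its ends. Regrasp.

Request:
send_rows --moves "87 1 20 0 -0.2;87 0 25 0 0;87 0 16 0 0;87 0 5.5 0 0;87 0 0 0 0;55 0 0 0 0;55 0 0 0 0;55 0 0 0 0;55 0 0 0 0;55 0 0 0 0;55 0 0 0 0;55 0 0 0 0;55 0 0 0 0"

```text
time_s: 26.15
position: [0.5021, 0.1392, 0.0203]
tcp_rot: [[0.999, 0.001, -0.053], [0.053, 0.0, 0.999], [0.001, -1.0, 0.0]]
force: [-0.9, -0.2, 5.6]
opening: 0.776
```

Request:
send_rows --moves "55 0 -10 0 0;55 0 -30 0 0;55 0 -35 0 0;55 0 -15 0 0;55 0 0 0 0;55 15 0 20 0;55 20 0 30 0;55 20 0 30 0;55 14 0 20 0;55 0 0 0 0;55 0 0 0 0"

```text
time_s: 27.07
position: [0.5647, 0.2434, 0.1077]
tcp_rot: [[0.998, -0.002, -0.055], [0.055, -0.001, 0.998], [-0.002, -1.0, -0.001]]
force: [0.3, -0.2, -2.2]
opening: 0.773
```

```bash
python3 -c "
from h import *
to(572.2,246.4,28,2.9)"
```

```text
t 27.07 p [564.7 243.4 107.7] az 3.16 f [ 0.3 -0.2 -2.2] open 67.2 j6 9.8
 turn 0.26 then dx dy dz 7.6 79.7 2.6
```

Request:
send_rows --moves "55 6 0 2.5 0.2;55 0 0 0 0;55 0 0 0 0;55 0 0 0 0"

```text
time_s: 27.4
position: [0.5709, 0.2445, 0.1091]
tcp_rot: [[0.999, -0.001, -0.048], [0.048, -0.0, 0.999], [-0.001, -1.0, -0.0]]
force: [-0.1, -0.4, -1.3]
opening: 0.778
```

```bash
python3 -c "
from h import *
to(572.2,246.4,28,2.9)
c=capture('scene'); cv2.imwrite('pics/g7.png',cv2.resize(c['image'][130:330,370:560],None,fx=3,fy=3))"
```

```text
t 27.4 p [570.9 244.5 109.1] az 2.77 f [-0.1 -0.4 -1.3] open 67.7 j6 10.1
 turn -0.13 then dx dy dz 1.4 81.1 1.8
```

View pics/g7.png

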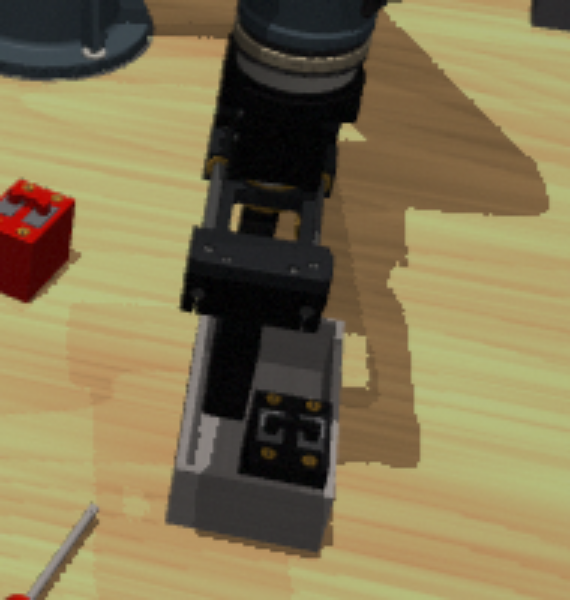

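The single hangs upright above the free lane beside the double (crop ~230,370). Lowering.

Request:
send_rows --moves "55 0 15 1.5 0;55 0 25 0 0;55 0 22 0 0;55 0 10 0 0;55 0 5 0 0;55 0 0 0 0;55 0 0 0 0"

```text
time_s: 28.03
position: [0.5719, 0.247, 0.033]
tcp_rot: [[0.999, 0.001, -0.049], [0.049, 0.0, 0.999], [0.001, -1.0, 0.0]]
force: [0.5, 0.4, -1.8]
opening: 0.779
```

Request:
send_rows --moves "55 0 2 0 0;55 0 2 0 0;55 0 0.8 0 0;55 0 0 0 0;55 0 0 0 0"

```text
time_s: 28.45
position: [0.5714, 0.247, 0.0278]
tcp_rot: [[0.999, 0.0, -0.05], [0.05, 0.0, 0.999], [0.0, -1.0, 0.0]]
force: [0.1, 0.5, -2.1]
opening: 0.776
```

Request:
send_rows --moves "55 0 0.8 0 0;55 0 0.6 0 0;55 0 0 0 0;55 0 0 0 0"

```text
time_s: 28.78
position: [0.5714, 0.247, 0.0263]
tcp_rot: [[0.999, 0.0, -0.05], [0.05, 0.0, 0.999], [0.0, -1.0, 0.0]]
force: [-0.6, -0.6, -0.2]
opening: 0.774
```

Touching the floor. Push forward (tool +x), then left (tool +z).

Request:
send_rows --moves "55 1.2 0 0 0;55 1.2 0 0 0;55 1.2 0 0 0;55 1 0 0 0;55 0 0 0 0;55 0 0 0 0"

```text
time_s: 29.28
position: [0.5761, 0.2472, 0.0263]
tcp_rot: [[0.999, 0.001, -0.049], [0.049, 0.0, 0.999], [0.001, -1.0, 0.0]]
force: [-3.0, 0.1, 4.5]
opening: 0.775
```

Request:
send_rows --moves "55 0.8 -0.5 0 0;55 0.6 0 0 0;55 0 0 0 0;55 0 0 0 0"

```text
time_s: 29.62
position: [0.5761, 0.2472, 0.0264]
tcp_rot: [[0.999, -0.002, -0.05], [0.05, -0.0, 0.999], [-0.002, -1.0, -0.0]]
force: [-5.9, 1.4, 2.5]
opening: 0.773
```

Request:
send_rows --moves "55 -0.4 -0.5 1 0;55 0 0 1 0;55 0 0 1 0;55 0 0 1 0;55 0 0 0 0;55 0 0 0 0"

```text
time_s: 30.12
position: [0.5759, 0.251, 0.0265]
tcp_rot: [[0.999, -0.002, -0.05], [0.05, -0.0, 0.999], [-0.002, -1.0, -0.0]]
force: [-3.4, -1.7, -4.3]
opening: 0.781
```

Request:
send_rows --moves "55 0.3 0 0.8 0;55 0 0 0.6 0;55 0 0 0 0;55 0 0 0 0"

```text
time_s: 30.45
position: [0.5759, 0.2515, 0.0267]
tcp_rot: [[0.999, -0.002, -0.05], [0.05, -0.002, 0.999], [-0.002, -1.0, -0.002]]
force: [-3.6, -4.4, -2.3]
opening: 0.779
```

Request:
send_rows --moves "55 0 0 0.8 0;55 0 0 0.6 0;55 0 0 0 0;55 0 0 0 0"

```text
time_s: 30.78
position: [0.5759, 0.2517, 0.0267]
tcp_rot: [[0.999, -0.003, -0.051], [0.051, -0.004, 0.999], [-0.003, -1.0, -0.004]]
force: [-3.7, -7.1, -3.0]
opening: 0.773
```

Tight against the double, exactly where predicted (y 251.7). Seat, release, retreat clear.

Request:
send_rows --moves "55 0 0.7 -0.4 0;55 0 0 0 0;87 0 0 0 0;87 0 0 0 0;87 0 0 0 0;87 0 0 0 0;87 0 0 0 0;87 0 -10 0 0;87 0 -35 0 0;87 0 -40 0 0;87 0 -20 0 0;87 -30 0 -25 0;87 -20 0 -35 0;87 -20 0 -35 0;87 -10 0 -40 0;87 0 0 -40 0;87 0 0 -40 0;87 0 0 -40 0;87 0 0 -40 0;87 0 0 0 0"

```text
time_s: 32.45
position: [0.5145, -0.0523, 0.1328]
tcp_rot: [[0.999, 0.006, -0.043], [0.043, -0.004, 0.999], [0.006, -1.0, -0.005]]
force: [0.0, -0.1, 0.2]
opening: 1.002
```

```bash
cat > chk.py <<'E'
from h import *
import sys
s=read_state(); print(s["time_s"],np.round(s["position"],3))
ims=[]
for n in('top','scene'):
  c=capture(n)
  rect(c,(.527,.27),.14,.044,.056,n+' tray rim')
  P=pts(c); a=np.radians(2.9); d=P[...,:2]*1000-np.array([526.3,268.8]); X=d@[np.cos(a),np.sin(a)]; Y=d@[-np.sin(a),np.cos(a)]; Z=P[...,2]*1000
  m=(Z>58)&(Z<68)&(abs(X)<100)&(abs(Y)<55)
  k=cv2.connectedComponentsWithStats(m.astype(np.uint8))[1]
  for lab,g in(('all',m),('left',m&(Y>0)),('right',m&(Y<-9))):
    if g.sum()>20: print(n,lab,'X',np.round(np.percentile(X[g],[2,98]),1),'Y',np.round(np.percentile(Y[g],[2,98]),1),'Z',np.round(np.median(Z[g]),1))
  i=c['image'][190:340,110:230] if n=='top' else c['image'][210:330,410:506]
  ims.append(cv2.resize(i,(400,500),interpolation=cv2.INTER_CUBIC))
cv2.imwrite(sys.argv[1],np.hstack(ims))
E
python3 chk.py pics/v8.png
```

```text
32.45 [ 0.514 -0.052  0.133]
top tray rim c 526.4 268.6 size 178.8 100.0 long axis deg 2.4 z 48.6 n 1269
top all X [15.7 81.3] Y [-32.3  41.4] Z 63.0
top left X [15.6 81.3] Y [ 0.5 42.1] Z 63.1
top right X [15.6 81.1] Y [-32.9  -9.4] Z 62.9
scene tray rim c 527.4 268.8 size 183.8 98.4 long axis deg 3.0 z 49.4 n 825
scene all X [17.  83.9] Y [-31.9  41.3] Z 63.7
scene left X [17.4 84.1] Y [ 0.6 41.9] Z 63.7
scene right X [16.6 83.6] Y [-32.9  -9.5] Z 63.7
```

View pics/v8.png

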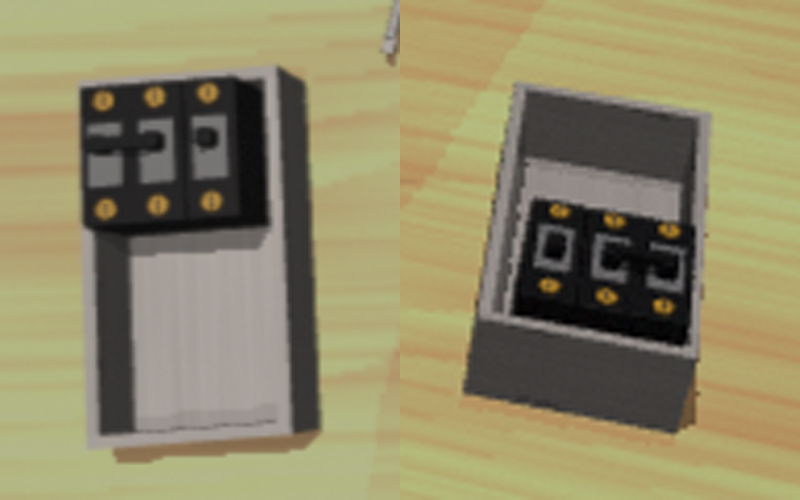

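Both views show the two breakers upright, flush with each other and with the far wall. The double is against the left wall and the tray hasn't moved. Handing in.

```bash
python3 -c "
from rig import *
print(hand_in(), read_state()['time_s'])"
```

```text
the job is handed in; nothing more can be done
the job is handed in; nothing more can be done
```

Both breakers are packed upright in the tray, toggles up, and the job is handed in at about 33 s of the 72 s. The double went in first, pushed home against the far and left walls. The single was then lifted from its stand, stood on the bench, released, retaken by its ends and pushed tight against the double and the far wall. I kept pushes to about 8 N or less.

**Final checks:**
- **Breakers:** the two cameras agree to about 2 mm. In the tray's frame both breakers run from about x = 16 to 82 mm. Together they span y = −33 to +42 mm, with tops at z ≈ 63–64 mm. The targets are 15 to 83, −33 to +43 and 64.
- **Tray:** its measured centre stayed within about 1 mm of the start.
- **Not measured:** any remaining gap below about 1 mm is too small for these cameras to show. I did not re-measure the screwdriver, blue box and wall switch, but the arm never went near them.

**What disagreed:** the first two grasps of the double closed on air. The fingertips really sit about 29 mm higher than the reported TCP, which I measured in the scene camera and then corrected for. Nothing was touched or moved by those misses.

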